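# Start the kiln firing

### The job

The test kiln is loaded; start the firing with light touches of the fingertips. First press the white-dotted end of the orange mains rocker on the kiln's control console so that it tips fully over to on, then do the same with the blue rocker on the extractor fan's switch box, and last tap the green start button all the way down and let it spring back. Leave the red stop button alone and do not pick up or shift any of the pots and tools standing around.

Things in the scene. Friction and masses are not known exactly. Their poses are not given: they have to be found in the camera images.
- console: Kiln control console, fixed: grey steel desk case 170 (x) x 250 mm (y); origin: centre of underside. Its panel slopes from 48 mm high at the front (-x, robot side) to 93 mm at the back: the normal leans 0.26 rad from vertical to its -x. Display on the upper part; lower row, 75 mm apart, from its left (+y): orange mains rocker, green start, red stop, all within 25 mm of the panel.
- mains (a joint): Orange mains rocker on the console, 36 x 22 mm in a black frame, rocking about the console's y axis. 0 rad = off (the white-dotted half, farther from the robot, stands up); 0.35 rad = on (dotted half flat on its end stop); counts as on above 0.24. About 3 N on the dot moves it; no spring, stays where it is left. Its frame sits on a springy gasket: gives 1 mm per 4 N, up to 4 mm.
- mains_on (a point): Spot to press on the orange rocker: white dot on the raised half, 12.5 mm from the pivot, about 12 mm above the panel when off; it sinks 4 mm along the panel's normal when pressed fully on. Moves and turns with the rocker; at 0 rad its axes are the panel's (x up the slope, z out of the panel).
- fanbox: Switch box of the kiln's extractor fan, fixed: aluminium box 112 (x) x 84 mm (y), 54 mm high, level lid, left or right of the console. Origin: centre of underside. The blue rocker is on its lid towards its own -x, a small amber lamp (5 mm high) towards +x.
- fan (a joint): Blue fan rocker on the fan's box, same kind as the mains rocker: 0 rad = off (white-dotted half, towards the box's +x, stands up), 0.35 rad = on (dotted half flat on its end stop); counts as on above 0.24. About 3 N on the dot; no spring, stays where it is left. Same springy gasket (1 mm per 4 N, up to 4 mm).
- fan_on (a point): Spot to press on the blue rocker: white dot on the raised half, 12.5 mm from the pivot, about 67 mm above the bench when off; it sinks 4 mm straight down when pressed fully on. Moves and turns with the rocker; at 0 rad its axes are the box's (z up).
- start (a joint): Green start push button, 26 mm across, on the console: 0 = out, 0.006 m = fully down, pressed along the panel's normal; spring-loaded (about 5 N when fully down), springs back by itself. It counts as pressed beyond 0.004 m. Its collar sits on a springy gasket: gives a further 1 mm per 4 N, up to 4 mm.
- start_top (a point): Centre of the top face of the green start button; its z axis is the panel's outward normal, its x axis points up the panel's slope.
- stop (a joint): Red stop push button, same size and make as the start button: 0 = out, 0.006 m = fully down. To be left alone.
- stop_top (a point): Centre of the top face of the red stop button; axes like the start button's.
- crock: Loose stoneware crock of modelling tools, 84 mm across, 130 mm high over the tools; stands on the other side of the console from the fan's box. Origin: centre of its underside.
- cup: Loose dark-glazed beaker, 82 mm across, 105 mm high, behind the console. Origin: centre of its underside.
- teal_bowl: Loose teal bowl, 114 mm across, 52 mm high, behind the console. Origin: centre of its underside.
- brown_bowl: Loose brown bowl, 114 mm across, 52 mm high, behind the console. Origin: centre of its underside.
- mould: Loose terracotta hump mould, 72 mm across, 37 mm high, behind the console's left end. Origin: centre of its underside.
- tub: Loose white screw-top glaze jar, 88 mm across, 100 mm high, behind the console's right end. Origin: centre of its underside.

How it is judged:
By the outcome, as a careful person would: the job done as asked, in the order asked, and still so for the second after the job is handed in, with the robot touching nothing.
It also fails if it takes over 48 s, if anything falls off the work surface, if the arm or the gripper's body presses on something with over 40 N, if the wrist force passes 120 N, or if a joint passes its speed limit or range.

### The arm

A 6-joint arm with a two-finger parallel gripper is mounted at the origin on the work surface. World frame = base frame: x ahead of the robot, y to its left, z up, the work surface at z = 0. Lengths are in mm, angles in rad, forces in N, time in s.
With the tool pointing down it reaches from about 275 to 825 mm from the base axis. Payload 4.9 kg.
Tool frame: the origin (TCP) lies at the very end of the fingers, on their centre line; the grasp point (between the pads) lies 19 mm behind it; z points along the fingers, y is the line along which they close (so a half turn about z gives the same grasp; the last joint's range is limited). The gripper opens to 85 mm and grips with 20 to 120 N. Pads are 22 mm wide; open, the fingers measure 114 mm over their backs; the gripper's body (76 mm by 85 mm) begins 54 mm behind the grasp point. The pads swing forward as they close: fully open they stand 13 mm farther back than shut.
Start: joints at [1.077, 0.326, -0.193, 1.052, 0, 1.437], TCP at [193.643, 514.802, 231.281] pointing down, gripper open.
Joint ranges: [-2.65, 2.65], [-0.97, 1.79], [-1.3, 1.35], [-1.93, 2.1], [-1.47, 1.37], [-3.14, 3.14]. Speed limits (rad/s): [2.57, 2.57, 3.14, 3.14, 3.14, 3.14].

### API

Orientations are given as [roll, pitch, yaw] about the fixed x, y, z axes, in that order (R = Rz(yaw) Ry(pitch) Rx(roll)).
In Python, from bench import bot, solve_ik, imaging gives the robot as it stands. Calls block until the motion is done:
- bot.move_ptp(position, orientation): joint-space move of the TCP to a pose.
- bot.movel(position, rot=None, max_speed=150, threshold=None): straight line of the TCP; rot=None keeps the orientation; max_speed is the mean speed in mm/s. With threshold (N) it stops when the force on the tool has changed by that much, and returns True; else False.
- bot.move_j(angles): joint-space move.
- bot.grip(opening, effort=None): opening from 0.0 (shut) to 1.0 (fully open); effort is the grip in N (None keeps the last); returns when the fingers have stopped.
- bot.dwell(seconds).
- solve_ik(position, orientation): joint angles nearest the present ones, or None.
- bot.get_state(): the state.
- imaging.capture(name): name is "scene" or "side" or "wrist"; returns the picture (480x640x3 uint8, blue, green, red); there is no depth.
- imaging.camera_model(name): a dict with "K" (3x3 intrinsics, pixels), "position" and "rotation" of the camera in the world. Camera axes: x right, y up, looking along -z (the intrinsics and any distortion apply to the point x, -y, -z); pixel columns grow to the right and rows downward; lengths in mm; the calibration is good to about 2 mm. The wrist camera is an equidistant fisheye: a pixel r from the principal point sees the ray r / f radians off the axis. A picture is of the moment at which its call begins: read the wrist's pose just before it. camera_model takes no time and is no camera call; for the wrist camera it gives the pose at the moment of the call.
A pose or a line that the arm cannot do raises bot.IKError and nothing moves.
- bot.sign_off(): hands the job in; it is judged then, once.
The state is a dict: "t": time; "qpos": joint angles; "joint_velocities": joint speeds; "effort": joint torques, N m; "tcp_pos": TCP position; "orientation": TCP orientation; "contact_force": force on the tool from outside, world axes, zero at the start; "wrist_torque": the same for the moment, N m; "opening": opening from 0.0 (shut) to 1.0 (fully open); "gripper_force": force on a finger pad.
Only numpy, scipy, OpenCV 4.12 (cv2) and the standard library are available. Lean on these libraries where they do the work, as an engineer would, in place of code of your own. Each camera call takes 0.05 s, during which the arm holds its last target. There are 200 camera calls.

## Working session

There is one attempt and no reset: what is moved stays moved. The work goes in short steps, each a Python script; the robot and the scene stay as the last script left them, time stands still between calls to the robot, and variables do not carry over. Pictures are saved under pics/ and viewed, at most 10 in all, crops included, and the job is handed in when it is done.

```bash
mkdir -p pics; ls; python3 - <<'E'
from bench import bot, imaging
import cv2, numpy as np
np.set_printoptions(precision=4,suppress=True)
for n in ("scene","side"):
    cv2.imwrite(f"pics/{n}0.png", imaging.capture(n))
for n in ("scene","side","wrist"):
    print(n,imaging.camera_model(n))
print(bot.get_state())
E
```

```text
pics
scene {'K': array([[547.9659,   0.    , 315.8054],
       [  0.    , 547.9659, 234.1064],
       [  0.    ,   0.    ,   1.    ]]), 'position': array([972.5818, 738.6179, 787.48  ]), 'rotation': array([0.8495, 0.0184, 2.6319])}
side {'K': array([[557.6488,   0.    , 315.5097],
       [  0.    , 557.6488, 236.1637],
       [  0.    ,   0.    ,   1.    ]]), 'position': array([387.0445, 585.2495, 809.5702]), 'rotation': array([ 0.6845, -0.0118, -2.7794])}
wrist {'K': array([[371.6483,   0.    , 314.2431],
       [  0.    , 371.6483, 234.6379],
       [  0.    ,   0.    ,   1.    ]]), 'position': array([118.5669, 543.2641, 372.742 ]), 'rotation': array([-0.3191,  0.0006,  1.2117])}
{'t': 0.1, 'qpos': array([ 1.0768,  0.3269, -0.1935,  1.052 , -0.    ,  1.4366]), 'joint_velocities': array([ 0.0004, -0.0022,  0.001 , -0.0003, -0.    ,  0.    ]), 'effort': array([  0.0017, -44.4238,  26.3039,   0.0079,  -0.0001,   0.    ]), 'tcp_pos': array([193.3882, 514.319 , 230.5913]), 'orientation': array([-3.1401, -0.0002,  2.7818]), 'contact_force': array([0.1376, 0.8123, 0.0216]), 'wrist_torque': array([ 0.026 , -0.0115, -0.019 ]), 'gripper_force': 0.0, 'opening': 1.0003711612917452}
```

View pics/scene0.png

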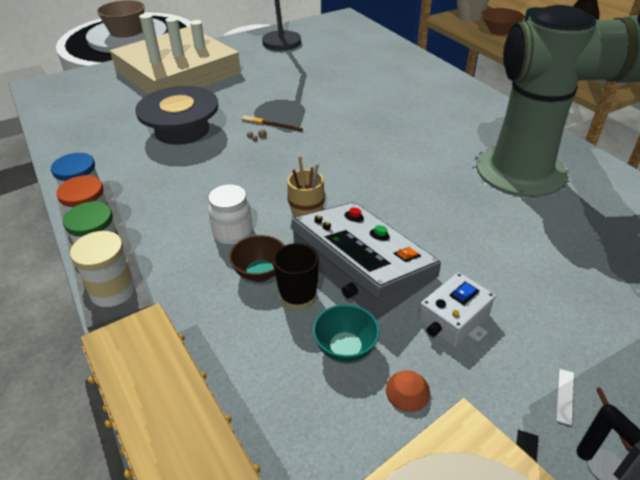

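View pics/side0.png

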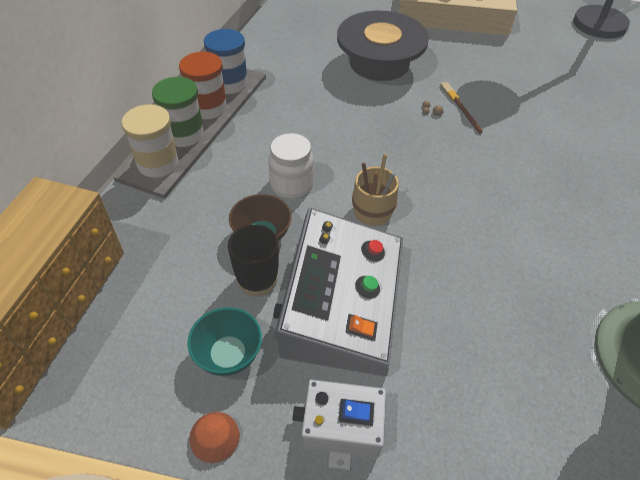

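The scene view shows the orange rocker at about (407,253), blue at (463,292), green at (380,230) and red at (355,213). The side view has them at (362,327), (357,411), (369,286) and (374,249). The fan box is on the console's left. Next I'll enlarge the views to find the dots and corners.

```bash
python3 - <<'E'
import cv2, numpy as np
a=cv2.imread("pics/scene0.png")[185:345,285:505]; b=cv2.imread("pics/side0.png")[200:460,265:415]
a=cv2.resize(a,None,fx=3.6,fy=3.6,interpolation=cv2.INTER_CUBIC)
cv2.imwrite("pics/c1.png",a)
cv2.imwrite("pics/c2.png",np.hstack([cv2.resize(x,None,fx=4,fy=4,interpolation=cv2.INTER_CUBIC) for x in (b[:145],b[115:260])]) [:, :1200][:, :] if 0 else np.hstack([cv2.resize(b[30:150,50:],None,fx=4,fy=4,interpolation=cv2.INTER_CUBIC),cv2.resize(b[140:260,25:125],None,fx=4,fy=4,interpolation=cv2.INTER_CUBIC)]))
E
```

```text
(no output)
```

View pics/c1.png

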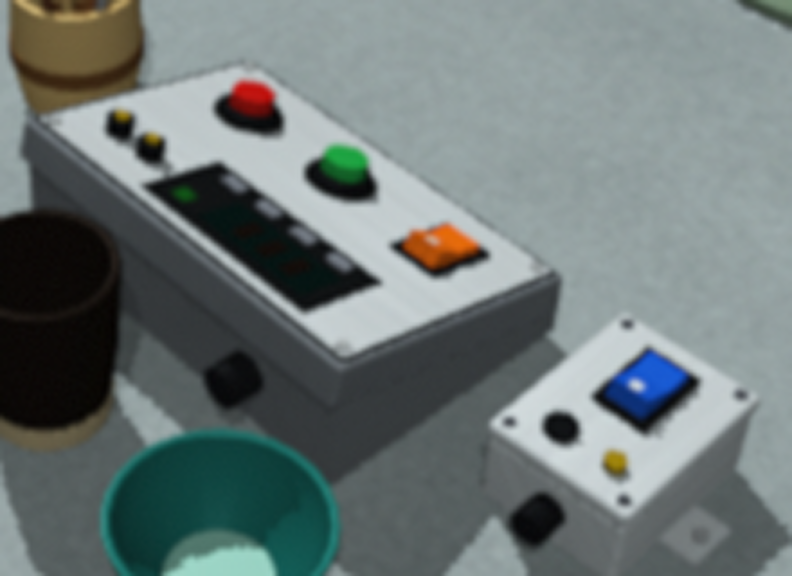

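View pics/c2.png

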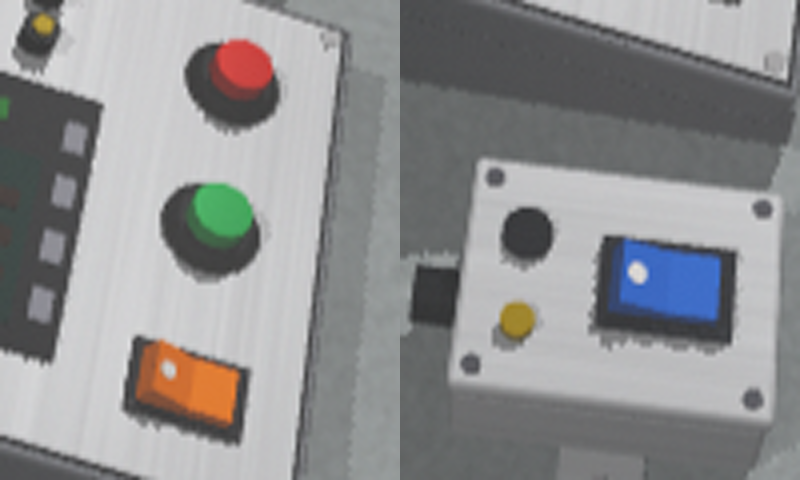

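The white dots and button tops are clear in both crops, for example the orange dot at scene (405,251.7) / side (357,322). Next step: triangulate and check against the known dimensions.

```bash
cat > h.py <<'E'
import numpy as np
from bench import bot, solve_ik, imaging
from scipy.spatial.transform import Rotation as Rn
from scipy.optimize import least_squares
np.set_printoptions(precision=2,suppress=True)
def project(n,P,m=None):
    m=m or imaging.camera_model(n); P=np.atleast_2d(P)
    R=Rn.from_euler('xyz',m['rotation'])
    c=R.inv().apply(P-m['position'])*[1,-1,-1]; K=m['K']
    if n=='wrist':
        r=np.hypot(c[:,0],c[:,1]); th=np.arctan2(r,c[:,2])
        uv=c[:,:2]/r[:,None]*th[:,None]
    else: uv=c[:,:2]/c[:,2:]
    return uv*K[0,0]+K[:2,2]
E
python3 - <<'E'
from h import *
S={'mdot':(405,251.7),'fdot':(461.7,291.7),'start':(380.8,228.6),'stop':(355.3,211.1),
'f1':(459.2,272.8),'f2':(495.6,296.4),'f3':(459.2,329.4),'f4':(421.1,303.6),
'c1':(352.5,202.8),'c2':(440.6,261.4),'c3':(379.4,285.6),'c4':(294.7,217.8)}
T={'mdot':(357,322.2),'fdot':(349.5,408),'start':(370.7,282.5),'stop':(375.7,246.5),
'f1':(385.5,389.2),'f2':(383,445.5),'f3':(302.5,436),'f4':(309.5,380),
'c1':(401.2,238),'c2':(388,360),'c3':(280,330),'c4':(311,210)}
P={}
for k in S:
    o=least_squares(lambda p:np.r_[project('scene',p)[0]-S[k],project('side',p)[0]-T[k]],[400,100,60.])
    P[k]=o.x; print(k,o.x,'res',o.fun)
d=lambda a,b:np.linalg.norm(P[a]-P[b])
print(d('start','stop'),d('f1','f4'),d('f1','f2'),d('c1','c2'),d('c2','c3'))
for a,b in(('stop','start'),('c1','c2'),('c4','c3'),('f1','f2'),('f4','f3')):
    v=P[b]-P[a]; print(a,b,'yaw',np.arctan2(-v[0],v[1]))
E
```

```text
mdot [472.65 159.9   82.01] res [-0.04 -0.05 -0.    0.05]
fdot [441.66 285.89  73.09] res [ 0.05  0.05  0.   -0.05]
start [474.8   83.61  82.69] res [ 0.16  0.22  0.02 -0.22]
stop [488.43  11.37  82.4 ] res [ 0.07  0.1   0.01 -0.1 ]
f1 [403.51 236.27  58.63] res [-0.44 -0.49 -0.04  0.5 ]
f2 [384.49 312.53  55.86] res [-0.41 -0.42 -0.04  0.43]
f3 [489.58 339.21  56.9 ] res [-0.1  -0.1  -0.01  0.11]
f4 [509.68 261.17  57.16] res [-0.25 -0.28 -0.03  0.3 ]
c1 [456.6  -48.36  50.68] res [ 0.13  0.19  0.01 -0.18]
c2 [412.55 191.8   57.29] res [-1.08 -1.28 -0.11  1.29]
c3 [571.44 220.23  96.61] res [ 0.38  0.47  0.04 -0.51]
c4 [613.31 -13.84  97.71] res [ 0.43  0.65  0.04 -0.68]
73.51236466454111 109.06073274728547 78.63944232894728 244.25435008018465 166.1274784830391
stop start yaw 0.1863925470877713
c1 c2 yaw 0.18140578268614846
c4 c3 yaw 0.1770247200276047
f1 f2 yaw 0.2444183461579534
f4 f3 yaw 0.25202828416485473
```

Triangulated heights read 3–6 mm high, in line with the 2 mm camera bias. The sizes and yaws agree: console 0.18 and box 0.25. I'll shut the gripper, take a close wrist view as a third ray, and fit with the known heights.

```bash
python3 - <<'E'
from h import *
import cv2, json
bot.grip(0.0,20)
bot.move_ptp([385,195,200],[np.pi,0,0.2-np.pi])
bot.dwell(0.3)
m=imaging.camera_model('wrist'); im=imaging.capture('wrist')
json.dump({k:np.asarray(v).tolist() for k,v in m.items()},open('w1.json','w'))
cv2.imwrite('pics/w1.png',im)
s=bot.get_state(); print(s['t'],s['tcp_pos'],s['orientation'],s['qpos'],s['opening'],s['contact_force'])
E
```

```text
2.6167 [384.91 195.41 199.99] [ 3.14  0.   -2.94] [ 0.3   0.13 -0.53  0.91  0.    0.1 ] 0.0007634461773284434 [-0.91 -0.26  0.06]
```

View pics/w1.png

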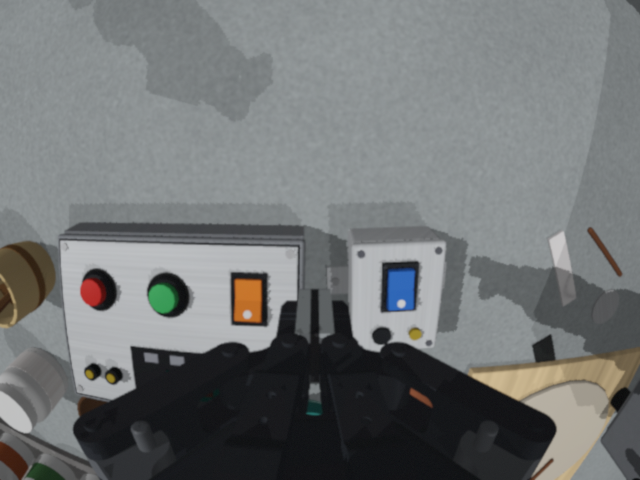

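The wrist view shows the orange dot at (247,314), blue dot at (401,303), green at (163,299) and red at (94,292). The box's screws and lid corners are visible too. Now a joint fit with the model.

```bash
cat > fit.py <<'E'
from h import *
import json,cv2
w=cv2.imread('pics/w1.png')
def cen(mask,x0,y0,r):
    m=np.zeros(mask.shape,bool); m[y0-r:y0+r+1,x0-r:x0+r+1]=True
    v,u=np.nonzero(mask&m); return u.mean(),v.mean()
wh=w.min(2)>140
W={'mdot':cen(wh,247,314,6),'fdot':cen(wh,401,303,6)}
b,g,r=[w[...,i].astype(int) for i in range(3)]
W['start']=cen((g>r+60)&(g>b+40)&(g>115),163,299,22); W['stop']=cen((r>g+90)&(r>150),94,292,22)
W.update(f1=(350,243),f2=(445,242)); print(W)
S={'mdot':(405,251.7),'fdot':(461.7,291.7),'start':(380.8,228.6),'stop':(355.3,211.1),
'f1':(459.2,272.8),'f2':(495.6,296.4),'f3':(459.2,329.4),'f4':(421.1,303.6),
'c1':(352.5,202.8),'c2':(440.6,261.4),'c3':(379.4,285.6),'c4':(294.7,217.8)}
T={'mdot':(357,322.2),'fdot':(349.5,408),'start':(370.7,282.5),'stop':(375.7,246.5),
'f1':(385.5,389.2),'f2':(383,445.5),'f3':(302.5,436),'f4':(309.5,380),
'c1':(401.2,238),'c2':(388,360),'c3':(280,330),'c4':(311,210)}
mw={k:np.array(v) for k,v in json.load(open('w1.json')).items()}
M={'scene':imaging.camera_model('scene'),'side':imaging.camera_model('side'),'wrist':mw}
D={'scene':S,'side':T,'wrist':W}
a=0.2588
def pts(p):
    cx,cy,cw,fx,fy,fw,rx,hb,mx,dx,dy=p[:11]
    def con(x,y,h):
        l=np.array([x,y,70.5+x*np.tan(a)])+h*np.array([-np.sin(a),0,np.cos(a)])
        return Rn.from_euler('z',cw).apply(l)+[cx,cy,0]
    F=lambda x,y,z:Rn.from_euler('z',fw).apply([x,y,z])+[fx,fy,0]
    return {'mdot':con(mx,75,12),'start':con(rx,0,hb),'stop':con(rx,-75,hb),'fdot':F(dx,dy,67),
     'f1':F(-56,-42,54),'f2':F(-56,42,54),'f3':F(56,42,54),'f4':F(56,-42,54),
     'c1':con(-85,-125,0),'c2':con(-85,125,0),'c3':con(85,125,0),'c4':con(85,-125,0)}
def res(p):
    Q=pts(p); out=[]
    for i,n in enumerate(M):
        o=p[11+6*i:17+6*i]; m=dict(M[n]); m['position']=m['position']+o[:3]*2
        m['rotation']=(Rn.from_rotvec(o[3:]*.004)*Rn.from_euler('xyz',m['rotation'])).as_euler('xyz')
        ks=list(D[n]); e=project(n,[Q[k] for k in ks],m)-np.array([D[n][k] for k in ks])
        out.append((e/np.array([2.5 if k[0]=='c' else 1.2 if k in('f1','f2','f3','f4') else .5 for k in ks])[:,None]).ravel())
    return np.r_[np.concatenate(out),p[11:],(p[7]-18)/5]
p0=np.r_[515,90,.18,447,287,.25,-30,18,-20,0,0,np.zeros(18)]
o=least_squares(res,p0,loss='soft_l1',x_scale='jac')
if __name__=='__main__':
    print('pose',o.x[:11]); print('cam',o.x[11:].reshape(3,6)); print('cost',o.cost,np.abs(o.fun).max())
    C=np.sqrt(np.diag(np.linalg.inv(o.jac.T@o.jac)))[:11]; print('sd',C)
    Q=pts(o.x)
    for k in('mdot','fdot','start','stop'):print(k,Q[k])
    json.dump({'cw':o.x[2],'fw':o.x[5],**{k:Q[k].tolist() for k in('mdot','fdot','start','stop')}},open('fit.json','w'))
E
python3 fit.py
```

```text
{'mdot': (np.float64(246.71153846153845), np.float64(314.28846153846155)), 'fdot': (np.float64(400.8301886792453), np.float64(303.37735849056605)), 'start': (np.float64(161.15808170515098), np.float64(298.3339253996448)), 'stop': (np.float64(90.23737373737374), np.float64(292.2550505050505)), 'f1': (350, 243), 'f2': (445, 242)}
pose [513.09  86.66   0.18 446.93 284.22   0.24 -34.69  16.38 -24.24  -5.68
   0.18]
cam [[ 0.35  0.03 -0.13  0.07 -0.48  0.33]
 [-0.13  0.25  0.46 -0.17  0.11 -0.12]
 [-0.21 -0.29  0.36 -0.02  0.11  0.  ]]
cost 17.019306806632677 2.8211162344064404
sd [3.04 2.02 0.01 2.03 1.95 0.01 2.31 0.9  2.26 0.92 0.82]
mdot [472.75 155.53  75.68]
fdot [441.38 283.02  67.  ]
start [474.85  79.67  77.15]
stop [488.32   5.89  77.15]
```

The fit is consistent: both pivots come out where expected and camera corrections are within about 1 mm. I'll hover over the mains dot with the tool along the panel normal and check by eye before pressing.

```bash
cat >> h.py <<'E'
import json, os
def frame(yaw,tilt):
    R=Rn.from_euler('z',yaw).as_matrix()@Rn.from_euler('y',-tilt).as_matrix()  # panel axes: x up-slope, z normal
    X,N=R[:,0],R[:,2]
    return X,N,Rn.from_matrix(np.c_[-X,R[:,1],-N]).as_euler('xyz')
def target(k):
    f=json.load(open('fit.json')); c=k!='fdot'
    X,N,e=frame(f['cw'] if c else f['fw'],.2588 if c else 0)
    return np.array(f[k]),X,N,e
def shot(name):
    import cv2
    o=[]
    for n in('scene','side'):
        u,v=project(n,bot.get_state()['tcp_pos'])[0].astype(int); im=imaging.capture(n)
        u0,v0=np.clip(u-50,0,540),np.clip(v-60,0,360); print(n,'tcp px',u,v,'origin',u0,v0)
        o.append(cv2.resize(im[v0:v0+120,u0:u0+100],None,fx=4,fy=4,interpolation=cv2.INTER_CUBIC))
    cv2.imwrite(name,np.hstack(o))
E
python3 - <<'E'
from h import *
P,X,N,e=target('mdot'); print(X,N,e)
p=P+1.5*X
bot.move_ptp(p+60*N,e); bot.movel(p+16*N,max_speed=80); bot.dwell(.3)
s=bot.get_state(); print(s['t'],s['tcp_pos'],p+16*N,s['contact_force'])
shot('pics/m1.png')
E
```

```text
[0.95 0.17 0.26] [-0.25 -0.05  0.97] [-3.14  0.26 -2.96]
4.1667 [470.36 155.1   91.96] [470.15 155.05  91.53] [-0.88  0.6  -0.85]
scene tcp px 404 245 origin 354 185
side tcp px 359 316 origin 309 256
```

View pics/m1.png

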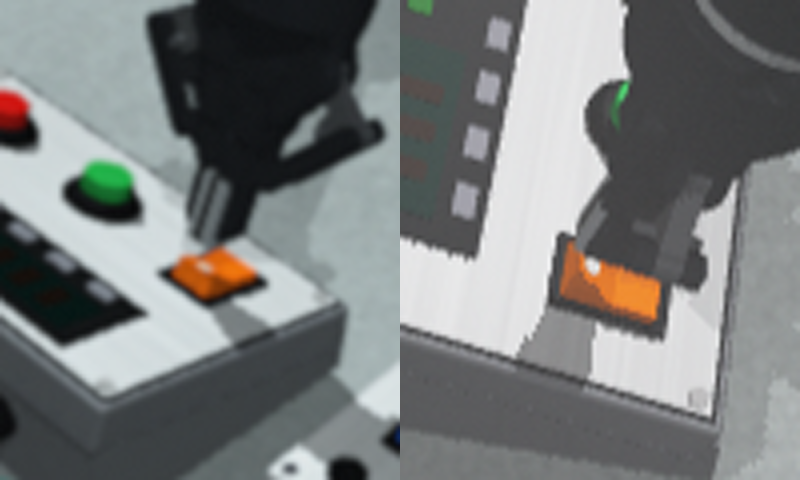

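```bash
python3 - <<'E'
from h import *
P,X,N,e=target('mdot'); t=bot.get_state()['tcp_pos']; Y=np.cross(N,X)
for n in('scene','side'):
    o=np.array([354,185] if n=='scene' else [309,256])
    q=(project(n,[t+11*X+13*Y,t-11*X+13*Y,t+11*X-13*Y,t-11*X-13*Y,t,P])-o+.5)*4+([400,0] if n=='side' else [0,0])
    print(n,q.tolist())
E
```

```text
scene [[210.82203070006244, 265.598337132472], [241.3265405573643, 254.11166699595287], [170.03352600063045, 236.7733616406856], [200.62755197399224, 225.8353607078451], [205.65275635595071, 245.4358806302381], [198.97321865969275, 273.00702948769765]]
side [[573.1688881063576, 266.27655371135415], [629.3264326618246, 283.5289844237675], [582.8702225752525, 206.90024389235168], [637.9178948429799, 223.96958545726397], [605.9011228020745, 244.8893281159094], [596.1659806709802, 266.1026048674844]]
```

Relative offsets agree within about 3 mm, with the tip possibly slightly low on the slope. I'll bias it outward by 2.5 mm and press slowly with a force stop.

```bash
cat >> h.py <<'E'
def press(k,dx,depth,thr=11,speed=12,start=6):
    P,X,N,e=target(k); p=P+dx*X
    s=bot.get_state(); f0=s['contact_force']
    bot.movel(p+start*N,rot=e,max_speed=60)
    hit=bot.movel(p-depth*N,max_speed=speed,threshold=thr)
    s=bot.get_state(); print(k,'hit',hit,'h along N',(s['tcp_pos']-P)@N,'lat',(s['tcp_pos']-p)@X,'dF.N',(s['contact_force']-f0)@N,s['contact_force']-f0)
    bot.movel(p+20*N,max_speed=80); bot.dwell(.1); print('t',bot.get_state()['t'])
E
python3 - <<'E'
from h import *
press('mdot',4,7)
P,X,N,e=target('mdot'); bot.movel(P-40*X+60*N,max_speed=150)
import cv2
a=imaging.capture('scene')[210:290,360:450]; b=imaging.capture('side')[285:365,315:405]
cv2.imwrite('pics/m2.png',np.hstack([cv2.resize(x,None,fx=4.4,fy=4.4,interpolation=cv2.INTER_CUBIC) for x in(a,b)]))
E
```

```text
mdot hit False h along N -6.397264566146169 lat 1.4087418890546095 dF.N 9.484197434999647 [-1.07 -0.16  9.52]
t 6.4167
```

View pics/m2.png

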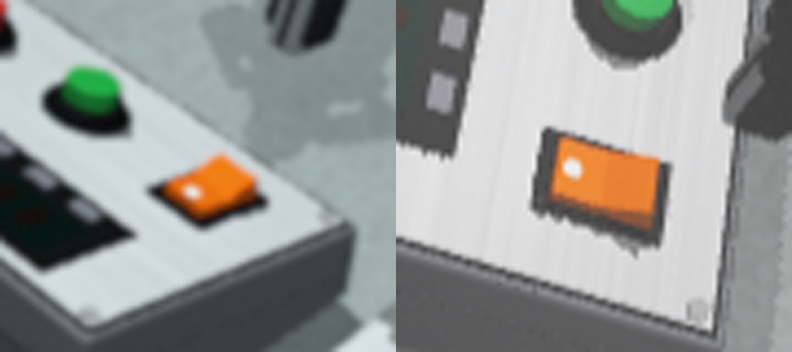

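The mains rocker has tipped over: the dotted half is flat and the robot-side half stands up. The −6.4 mm height at 9.5 N matches 4 mm of rocker travel plus gasket give. Next, the fan and then a look.

```bash
python3 - <<'E'
from h import *
P,X,N,e=target('fdot')
bot.move_ptp(P+3*X+50*N,e)
press('fdot',3,7.5)
bot.movel(P-60*X+60*N,max_speed=150)
import cv2
a=imaging.capture('scene')[255:335,415:505]; b=imaging.capture('side')[370:450,300:390]
cv2.imwrite('pics/f2.png',np.hstack([cv2.resize(x,None,fx=4.4,fy=4.4,interpolation=cv2.INTER_CUBIC) for x in(a,b)]))
E
```

```text
fdot hit False h along N -6.60798171314349 lat 1.1664734802068981 dF.N 7.28926122695334 [ 3.02 -0.2   7.29]
t 10.4417
```

View pics/f2.png

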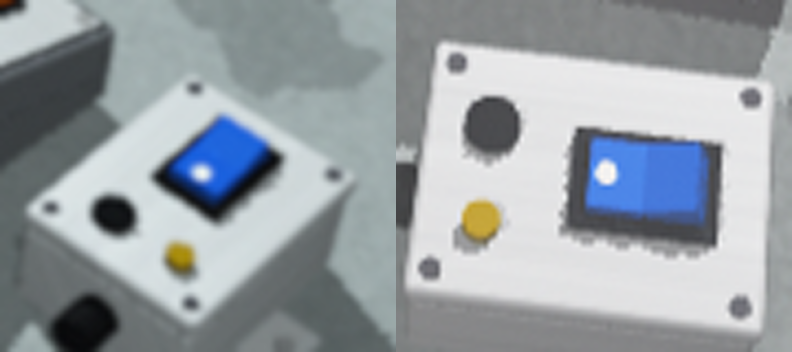

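The blue rocker has tipped, and 7.3 N suggests it is on its stop. I'll press it slightly deeper once to be sure, then tap start.

```bash
python3 - <<'E'
from h import *
P,X,N,e=target('fdot')
bot.movel(P+3*X+30*N,max_speed=150)
press('fdot',3,8.5,thr=13)
bot.movel(P+3*X+60*N,max_speed=150)
P,X,N,e=target('start')
bot.move_ptp(P+40*N,e)
press('start',0,12,thr=10,speed=15)
bot.movel(P-60*X+100*N,max_speed=150); bot.dwell(.2)
import cv2
a=imaging.capture('scene')[195:335,335:505]; b=imaging.capture('side')[230:450,290:410]
s=bot.get_state(); print(s['t'],s['contact_force'])
cv2.imwrite('pics/e.png',np.hstack([cv2.resize(a,(480,395),interpolation=cv2.INTER_CUBIC),cv2.resize(b,(215,395),interpolation=cv2.INTER_CUBIC)]))
E
```

```text
fdot hit False h along N -7.479083661759754 lat 0.022779292147680204 dF.N 11.955641565508863 [-3.26 -2.08 11.96]
t 14.325
start hit True h along N -7.509618434119203 lat 0.3090267750441128 dF.N 13.328045440740642 [-5.56 -1.6  12.26]
t 17.7667
18.8833 [ 1.   -0.32 -0.86]
```

View pics/e.png

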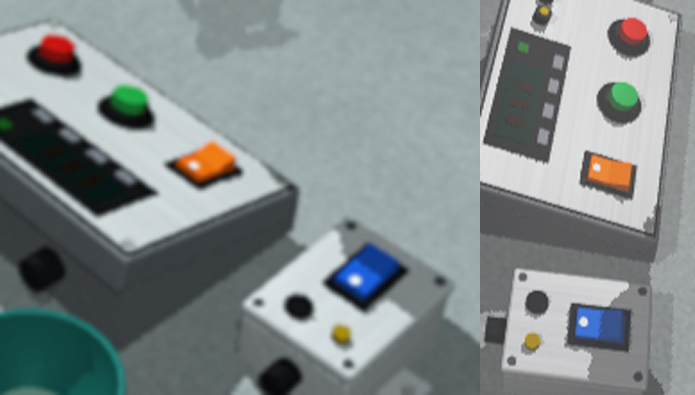

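The final view shows both rockers flat on their dotted ends, the green button sprung back out and the red button untouched. The tap reached 13 N against a 5 N spring, so the button bottomed out. The arm is clear, so I'm handing in.

```bash
python3 -c "
from bench import bot
print(bot.sign_off())"
```

```text
the job is handed in; nothing more can be done
None
```

The job is handed in: I tipped the mains rocker to on, then the fan rocker (pressed a second time to be sure), then tapped start fully down and it sprang back, leaving the red stop button and the pots and tools untouched, at about 19 s.

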